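# Stand the slumped instrument cassettes back up in the drying rack

### The job

Two of the three instrument cassettes in the drying rack (the ones with blue and green bands) have slumped forward over the front rail. Push each of them back up with your fingertips, without gripping or lifting it, until it sits down in its bay and leans right back, flat against the back rest like the yellow one. Leave the yellow cassette and everything else on the worktop where they are.

Things in the scene. Friction and masses are not known exactly. Their poses are not given: they have to be found in the camera images.
- rack: steel-wire drying rack, 600 mm long, fixed, yaw within 10 degrees. Origin on the worktop below the middle of the inner corner line where floor meets back rest (corner 30 mm up). +x away from the robot towards the rest, y along the rack, z up. Floor and rest are square to each other, raked back 12 degrees; rest 112 mm long. Three bays centred at y = -200, 0, +200 mm, one cassette in each.
- rack_rail (a point): middle of the rack's front rail, an 8 mm round bar along the rack's y on the robot's side, 71 mm in front of the corner line; this point is on its centre, 101 mm above the worktop. Only the back rest and the cassettes are higher than this rail.
- rack_rest (a point): middle of the top of the back rest, 140 mm above the worktop, 23 mm beyond the corner line.
- cassette_blue: loose steel cassette with blue rails and two blue bands over its top edge; 180 wide, 130 tall, 28 mm thick, 0.3 to 0.65 kg. Origin mid width and thickness, 8 mm above the bottom edge; own z up to the top edge, y along the width, x from front to rear face. Its bay varies. Starts slumped 35 degrees forward of upright over the front rail, its bottom still in its bay. Pushed only part of the way it sticks there near upright; it seats when pushed right back.
- cassette_blue_top (a point): middle of that cassette's top edge (mid width, mid thickness, 130 mm from the bottom). At the start it is about 148 mm above the worktop, 82 mm on the robot's side of the rack's corner line; standing properly, about 160 mm high and 13 mm on the far side of that line.
- cassette_blue_foot (a point): middle of that cassette's bottom edge (mid width, mid thickness). About 37 mm above the worktop at the start, 33 mm when seated.
- cassette_green: loose steel cassette with green rails and two green bands over its top edge; 180 wide, 130 tall, 28 mm thick, 0.3 to 0.65 kg. Origin mid width and thickness, 8 mm above the bottom edge; own z up to the top edge, y along the width, x from front to rear face. Its bay varies. Starts slumped 35 degrees forward of upright over the front rail, its bottom still in its bay. Pushed only part of the way it sticks there near upright; it seats when pushed right back.
- cassette_green_top (a point): middle of that cassette's top edge (mid width, mid thickness, 130 mm from the bottom). At the start it is about 148 mm above the worktop, 82 mm on the robot's side of the rack's corner line; standing properly, about 160 mm high and 13 mm on the far side of that line.
- cassette_green_foot (a point): middle of that cassette's bottom edge (mid width, mid thickness). About 37 mm above the worktop at the start, 33 mm when seated.
- cassette_yellow: loose steel cassette with yellow rails and two yellow bands over its top edge; 180 wide, 130 tall, 28 mm thick, 0.3 to 0.65 kg. Origin mid width and thickness, 8 mm above the bottom edge; own z up to the top edge, y along the width, x from front to rear face. Its bay varies. Starts in place, seated and leaning back 12 degrees on the rest: to be left so.
- cassette_yellow_top (a point): middle of that cassette's top edge (mid width, mid thickness, 130 mm from the bottom).
- cassette_yellow_foot (a point): middle of that cassette's bottom edge (mid width, mid thickness).
- jar: bystander: glass jar with a steel lid, 76 mm across, 82 mm tall; origin under its centre
- pot: bystander: low glass pot with a white screw lid, 62 mm across, 42 mm tall; origin under its centre
- bottle: bystander: white bottle with a blue label and cap, 66 mm across, 190 mm tall, to the right of the rack; origin under its centre
- wipes: bystander: white and green wipes tub, 96 mm across, 174 mm tall, to the left of the rack; origin under its centre
- brush: bystander: small white cleaning brush with blue bristles, lying in front of the rack on the left, 165 mm long, 25 mm tall; origin underneath near its middle

How it is judged:
At the end, for the whole second after the job is handed in: All three cassettes rest in their starting bays, bottom edge within about 10 mm of its seated height and depth, square to the rack within 6 degrees, leaning back on the rest: top edge beyond the corner line, within 18 degrees of upright (angle between each of cassette_blue, cassette_green, cassette_yellow's own z axis and vertical below 0.31 rad and x of each of cassette_blue_top, cassette_green_top, cassette_yellow_top in the frame of rack above 0.004 m and x of each of cassette_blue_foot, cassette_green_foot, cassette_yellow_foot in the frame of rack above -0.026 m and z of each of cassette_blue_foot, cassette_green_foot, cassette_yellow_foot in the frame of rack below 0.042 m and angle between the y axis of each of cassette_blue, cassette_green, cassette_yellow and the y axis of rack, either way round below 0.1 rad and distance of each of cassette_blue_foot, cassette_green_foot, cassette_yellow_foot from where it was at the start of the episode below 0.03 m and linear speed of each of cassette_blue, cassette_green, cassette_yellow below 0.02 m/s); the robot touches nothing.
It fails at once if a cassette is lifted off the floor of the rack (z of any of cassette_blue_foot, cassette_green_foot, cassette_yellow_foot in the frame of rack above 0.06 m).
It fails at once if a cassette is carried or shoved out of its bay (distance of any of cassette_blue_foot, cassette_green_foot, cassette_yellow_foot from where it was at the start of the episode above 0.05 m).
It fails at once if the yellow cassette, already in place, is disturbed (distance of cassette_yellow from where it was at the start of the episode above 0.015 m or distance of cassette_yellow_top from where it was at the start of the episode above 0.03 m).
It fails at once if a bystander is shifted by more than 20 mm (distance of any of jar, pot, bottle, wipes, brush from where it was at the start of the episode above 0.02 m).
It fails at once if a bystander is tipped (angle between any of jar, pot, bottle, wipes, brush's own z axis and vertical above 0.25 rad).
It also fails if it takes over 54 s, if anything falls off the work surface, if the arm or the gripper's body presses on something with over 40 N, if the wrist force passes 120 N, or if a joint passes its speed limit or range.

### The arm

A 7-joint arm with a two-finger parallel gripper is mounted at the origin on the work surface. World frame = base frame: x ahead of the robot, y to its left, z up, the work surface at z = 0. Lengths are in m, angles in rad, forces in N, time in s.
With the tool pointing down it reaches from about 0.35 to 0.9 m from the base axis. Payload 8.1 kg.
Tool frame: the origin (TCP) lies on the centre line of the jaws, within the pads' length; the fingertips stand 22 mm ahead of it and the grasp point (between the pads) lies 3 mm ahead of it (bot.tcp_to_tips is the distance from the TCP to the fingertips, in m); x points along the fingers, y is the direction in which the jaws open and shut, and the axes are right-handed (so a half turn about x gives the same grasp; the last joint's range is limited). The gripper opens to 85 mm and grips with 20 to 120 N. Pads are 22 mm wide; open, the fingers measure 114 mm over their backs; the gripper's body (76 mm by 85 mm) begins 54 mm behind the grasp point. The pads swing forward as they close: fully open they stand 13 mm farther back than shut.
Start: joints at [1.045, 0.434, 0.025, 1.573, -0.012, 1.134, -0.075], TCP at [0.256, -0.57, 0.253] pointing down, gripper open.
Joint ranges: [-2.62, 2.62], [-0.44, 2.09], [-1.27, 1.32], [0.08, 2.57], [-1.32, 4.46], [0.12, 2], [-2.74, 2.74]. Speed limits (rad/s): [2.22, 2.22, 3.01, 3.01, 3.14, 3.14, 3.14].

### API

Orientations are given as a unit quaternion [w, x, y, z].
In Python, from cell import readout, eyes, bot gives the robot as it stands.
- The arm moves only by the tool arm_command, never from a script. Its argument "series" is a list of rows, each an object of numbers: "tx", "ty", "tz": the shift along the tool's x, y, z in mm; "turn": the turn about the tool's x in rad. A call has 1 to 20 rows; each row shifts and turns the pose as measured when the row begins, along the tool's axes as they then stand; what a row does not reach is not made up. A row lasts 1/12 s, in which the tool goes at most 41.7 mm and 7.16 degrees, less where a joint would pass 70% of its speed; a pose out of reach is approached as far as the arm can. A call is refused whole if a number of a shift passes 41.7 or a number of a turn 0.125, either way. A call with a gripper value outside its range is refused whole. "grip" is the finger opening in mm, from 0 to 85.4, set as the call begins (left out, the last holds). The fingers move at their own pace and stop on an object; "grip_force" is the grip in N (left out, the last holds). Time passes only in rows, so rows that do not move let the fingers close. It gives the time, the measured TCP pose, the force and the opening at its end, in the units of the state.
- readout.read_state(): the state, without advancing time (a new reading comes with each control period).
- eyes.read_camera(name): name is "side" or "top"; returns (picture, depth): 400x640x3 uint8, red, green, blue; 400x640 float32, m along the optical axis (not along the pixel's ray), 0 where there is no reading.
- eyes.calibration(name): a dict with "vfov" (degrees; the focal length in pixels is half the picture's height over the tangent of half this angle, whatever the lens; pixels are square), "cx", "cy" (the principal point, pixels), "position" and "rotation" of the camera in the world. Camera axes: x right, y down, z forward; pixel columns grow to the right and rows downward; lengths in m; the calibration is good to about 2 mm. A picture is of the moment at which its call begins. calibration takes no time and is no camera call.
- bot.sign_off(): hands the job in, once; it reports no verdict.
The state is a dict: "time": time; "qpos": joint angles; "joint_velocities": joint speeds; "joint_torque": joint torques, N m; "position": TCP position; "orientation": TCP orientation; "wrist_force": force on the tool from outside, world axes, zero at the start; "torque": the same for the moment, N m; "finger_gap": opening from 0.0 (shut) to 1.0 (fully open).
Only numpy, scipy, OpenCV 4.12 (cv2) and the standard library are available. Lean on these libraries where they do the work, as an engineer would, in place of code of your own. Each camera call takes 0.05 s, during which the arm holds its last target.

## Working session

There is one attempt and no reset: what is moved stays moved. The work goes in short steps, Python scripts to look and compute and a tool call to move; the robot and the scene stay as the last step left them, time stands still between calls to the robot, and variables do not carry over. Pictures are saved under pics/ and viewed, and the job is handed in when it is done.

Besides the shell and the picture viewer there is one more tool, called after "Request:" by a JSON object that holds its "api" and its "payload", one argument or row to a line. arm_command: Moves the arm, as the interface text tells. Its arguments: {"type":"object","properties":{"series":{"type":"array"},"grip":{"type":"number"},"grip_force":{"type":"number"}},"required":["series"]}

```bash
mkdir -p pics; ls
python3 - <<'E'
from cell import readout, eyes, bot
import cv2, numpy as np
for n in("side","top"):
    p,d=eyes.read_camera(n); cv2.imwrite(f"pics/{n}0.png",p[...,::-1]); np.savez(f"{n}0.npz",p=p,d=d)
    print(n,eyes.calibration(n), (d>0).mean())
s=readout.read_state(); print(s, bot.tcp_to_tips)
E
```

```text
pics
side {'vfov': 45.31202707952378, 'cx': 320.5994779775997, 'cy': 203.54559563768876, 'position': array([-0.38340397,  0.84137698,  1.15131666]), 'rotation': array([ 0.1649385 , -0.33244382,  0.84505115, -0.38492201])} 0.9858359375
top {'vfov': 43.76407520214856, 'cx': 312.43033750706155, 'cy': 200.5514914378043, 'position': array([0.26464485, 0.00541479, 1.56646696]), 'rotation': array([-0.0487835 ,  0.71517249, -0.69540896,  0.05054557])} 0.9960703125
{'time': 0.1, 'qpos': array([ 1.04539679,  0.43513644,  0.02496359,  1.57398413, -0.01160297,
        1.13397108, -0.07512017]), 'joint_velocities': array([-0.00080784, -0.00291456, -0.00170052, -0.00221655, -0.00162675,
       -0.00048384, -0.00022504]), 'joint_torque': array([ 2.62697293e-03, -6.71754098e+01,  1.02792822e+00, -3.16902173e+01,
        1.57436554e-02,  7.16410650e-03,  6.90309412e-05]), 'position': array([ 0.25624452, -0.56961583,  0.25262327]), 'orientation': array([-0.14788544, -0.6912307 , -0.14880074,  0.69151165]), 'wrist_force': array([-0.28910461, -0.25709993,  0.23204419]), 'torque': array([-0.00499876, -0.01506084,  0.01564234]), 'finger_gap': 1.0026463073520888} 0.022
```

View pics/side0.png

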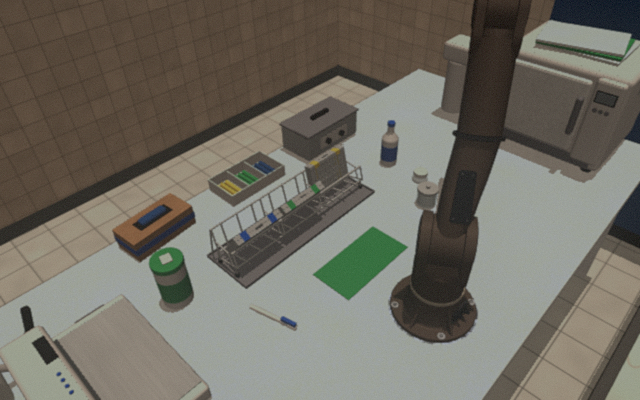

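View pics/top0.png

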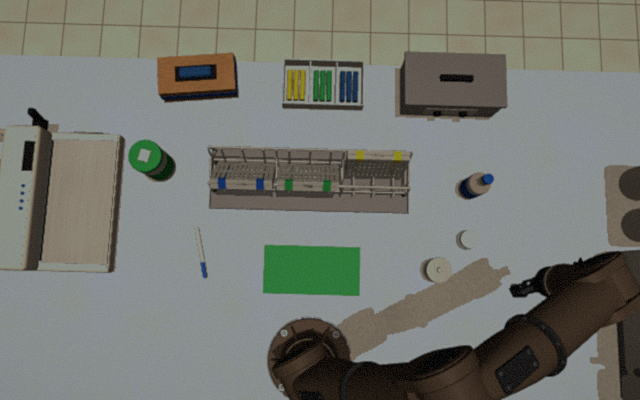

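Top view: blue bands at about (222,184) and (260,184), green at (289,186) and (327,186), yellow at (361,156) and (398,156). So blue is the left bay (+y), green the middle and yellow the right. Next I'll measure the bands and the rack.

```bash
cat > h.py <<'E'
import numpy as np, cv2
from scipy.spatial.transform import Rotation as R
from cell import eyes
def cam(n):
    c=eyes.calibration(n); f=200/np.tan(np.radians(c['vfov']/2)); q=c['rotation']
    return f,c['cx'],c['cy'],np.array(c['position']),R.from_quat([q[1],q[2],q[3],q[0]]).as_matrix()
def ray(n,u,v):
    f,cx,cy,p,M=cam(n); return p, M@np.array([(u-cx)/f,(v-cy)/f,1.])
def atz(n,u,v,z):
    p,r=ray(n,u,v); return p+r*(z-p[2])/r[2]
def atd(n,u,v,d):
    p,r=ray(n,u,v); return p+r*d
def proj(n,P):
    f,cx,cy,p,M=cam(n); c=M.T@(np.asarray(P)-p); return f*c[0]/c[2]+cx,f*c[1]/c[2]+cy
def bands(n,p,box):
    h=cv2.cvtColor(p,cv2.COLOR_RGB2HSV); out={}
    x0,x1,y0,y1=box
    for k,(a,b) in dict(blue=(105,130),green=(50,85),yellow=(20,35)).items():
        m=cv2.inRange(h,(a,110,60),(b,255,255)); z=np.zeros_like(m); z[y0:y1,x0:x1]=m[y0:y1,x0:x1]
        N,_,st,ce=cv2.connectedComponentsWithStats(z)
        out[k]=sorted([(*ce[i].round(1),int(st[i,4]),st[i,:4].tolist()) for i in range(1,N) if st[i,4]>=12])
    return out
E
python3 - <<'E'
from h import *
for n,box,H in(("top",(200,420,140,215),.148),("side",(200,380,140,270),.148)):
    D=np.load(n+"0.npz");p,d=D['p'],D['d']
    for k,L in bands(n,p,box).items():
        for u,v,a,st in L:
            dd=d[int(round(v)),int(round(u))]
            print(n,k,u,v,a,st,"plane",atz(n,u,v,.160 if k=='yellow' else .148).round(3),"depth",atd(n,u,v,dd).round(3))
p=np.load("top0.npz")['p']; cv2.imwrite("pics/crop.png",cv2.resize(p[130:225,195:425,::-1],None,fx=3.4,fy=3.4,interpolation=cv2.INTER_CUBIC))
p=np.load("side0.npz")['p']; cv2.imwrite("pics/crop2.png",cv2.resize(p[135:285,200:390,::-1],None,fx=4,fy=4,interpolation=cv2.INTER_CUBIC))
E
```

```text
top blue 221.3 182.9 78 [218, 177, 8, 12] plane [0.509 0.269 0.148] depth [0.509 0.269 0.151]
top blue 259.4 183.8 76 [256, 179, 8, 11] plane [0.51  0.159 0.148] depth [0.51  0.159 0.147]
top green 288.1 184.3 73 [285, 179, 8, 11] plane [0.511 0.076 0.148] depth [0.511 0.076 0.147]
top green 326.5 185.5 73 [323, 181, 8, 10] plane [ 0.51  -0.035  0.148] depth [ 0.51  -0.035  0.149]
top yellow 359.5 155.2 89 [356, 150, 8, 12] plane [ 0.6   -0.128  0.16 ] depth [ 0.6   -0.128  0.16 ]
top yellow 397.4 156.2 89 [393, 151, 9, 13] plane [ 0.6   -0.237  0.16 ] depth [ 0.601 -0.238  0.157]
side blue 244.6 235.5 55 [240, 231, 10, 10] plane [0.511 0.266 0.148] depth [0.506 0.269 0.153]
side blue 264.7 167.0 43 [258, 162, 15, 11] plane [ 0.729 -0.006  0.148] depth [ 0.871 -0.115  0.02 ]
side blue 271.8 217.5 46 [268, 213, 9, 10] plane [0.51  0.157 0.148] depth [0.509 0.158 0.15 ]
side green 247.2 177.0 98 [238, 171, 19, 13] plane [0.73  0.073 0.148] depth [ 0.865 -0.02   0.026]
side green 291.1 204.4 34 [288, 201, 8, 8] plane [0.511 0.072 0.148] depth [0.509 0.074 0.15 ]
side green 314.7 188.4 31 [312, 185, 7, 8] plane [ 0.511 -0.038  0.148] depth [ 0.508 -0.035  0.151]
side green 359.0 254.0 1422 [320, 228, 60, 42] plane [0.208 0.093 0.148] depth [ 0.294 -0.016  0.001]
side yellow 229.7 186.8 154 [220, 180, 21, 14] plane [0.719 0.157 0.16 ] depth [0.873 0.061 0.021]
side yellow 314.8 163.4 36 [310, 161, 9, 7] plane [ 0.599 -0.129  0.16 ] depth [ 0.597 -0.127  0.162]
side yellow 335.8 150.1 32 [331, 148, 9, 7] plane [ 0.599 -0.24   0.16 ] depth [ 0.596 -0.237  0.163]
```

View pics/crop.png

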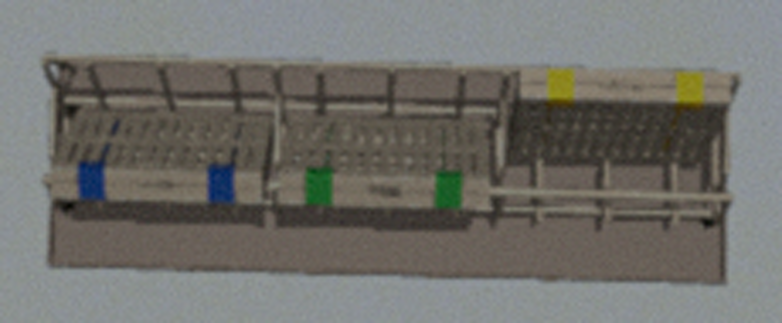

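View pics/crop2.png

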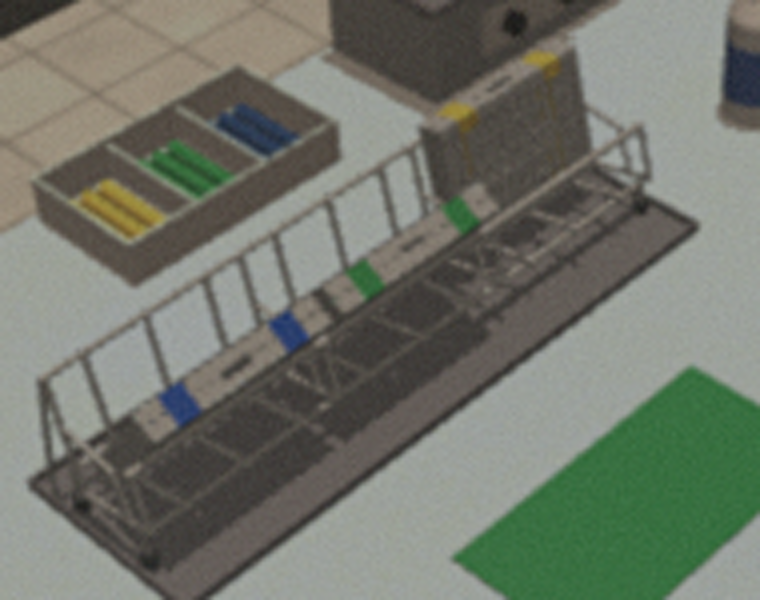

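Heights from depth and from the plane agree, and so do the two views. The band pairs are 110 mm apart and rack yaw is about 0. Next: the corner line and yaw from the rail and rest, and the tool axes.

Run:
```python
from h import *
from cell import readout
c=lambda x,y:(195+x/3.4,130+y/3.4)
print("rest",atz("top",*c(47,59),.140).round(3),atz("top",*c(738,75),.140).round(3))
print("rail",atz("top",*c(47,182),.101).round(3),atz("top",*c(728,198),.101).round(3))
for nm,uv,z in(("bottle",(485,180),.19),("jar",(438,269),.082),("pot",(467,239),.042),("wipes",(145,155),.174),("brush",(201,250),.02)): print(nm,atz("top",*uv,z).round(3))
s=readout.read_state();q=s['orientation'];M=R.from_quat([q[1],q[2],q[3],q[0]]).as_matrix();print(M.round(3))
print("turn for tool y along world y:", np.arctan2(M[1,2],M[1,1]))
```

```text
rest [0.616 0.313 0.14 ] [ 0.619 -0.284  0.14 ]
rail [0.515 0.315 0.101] [ 0.517 -0.283  0.101]
bottle [ 0.532 -0.479  0.19 ]
jar [ 0.281 -0.372  0.082]
pot [ 0.375 -0.472  0.042]
wipes [0.58  0.486 0.174]
brush [0.32  0.345 0.02 ]
[[-0.001  0.41  -0.912]
 [ 0.001 -0.912 -0.41 ]
 [-1.    -0.001  0.   ]]
turn for tool y along world y: -2.718874259170109
```

Request:
{"api": "arm_command", "payload": {
  "series": [
    {"turn": 0.106},
    {"turn": 0.106},
    {"turn": 0.106},
    {"turn": 0.106},
    {"ty": -35, "tz": -10},
    {"ty": -35, "tz": -10},
    {"ty": -35, "tz": -10},
    {"ty": -35, "tz": -10},
    {"ty": -35, "tz": -10},
    {"ty": -35, "tz": -10},
    {"ty": -35, "tz": -10},
    {"ty": -35, "tz": -10},
    {"ty": -35, "tz": -10},
    {"ty": -35, "tz": -10},
    {"ty": -35, "tz": -10},
    {"ty": -35, "tz": -10},
    {"ty": -35, "tz": -10},
    {"ty": -35, "tz": -10},
    {"ty": -35, "tz": -10},
    {}
  ],
  "grip": 50
}}

```text
invalid input at $.series[0]: expected keys tx, ty, tz, turn
```

Request:
{"api": "arm_command", "payload": {
  "series": [
    {"tx": 0, "ty": 0, "tz": 0, "turn": 0.106},
    {"tx": 0, "ty": 0, "tz": 0, "turn": 0.106},
    {"tx": 0, "ty": 0, "tz": 0, "turn": 0.106},
    {"tx": 0, "ty": 0, "tz": 0, "turn": 0.106},
    {"tx": 0, "ty": -35, "tz": -10, "turn": 0},
    {"tx": 0, "ty": -35, "tz": -10, "turn": 0},
    {"tx": 0, "ty": -35, "tz": -10, "turn": 0},
    {"tx": 0, "ty": -35, "tz": -10, "turn": 0},
    {"tx": 0, "ty": -35, "tz": -10, "turn": 0},
    {"tx": 0, "ty": -35, "tz": -10, "turn": 0},
    {"tx": 0, "ty": -35, "tz": -10, "turn": 0},
    {"tx": 0, "ty": -35, "tz": -10, "turn": 0},
    {"tx": 0, "ty": -35, "tz": -10, "turn": 0},
    {"tx": 0, "ty": -35, "tz": -10, "turn": 0},
    {"tx": 0, "ty": -35, "tz": -10, "turn": 0},
    {"tx": 0, "ty": -35, "tz": -10, "turn": 0},
    {"tx": 0, "ty": -35, "tz": -10, "turn": 0},
    {"tx": 0, "ty": -35, "tz": -10, "turn": 0},
    {"tx": 0, "ty": -35, "tz": -10, "turn": 0},
    {"tx": 0, "ty": 0, "tz": 0, "turn": 0}
  ],
  "grip": 50
}}

```text
time: 1.77
position: [0.4189, -0.0242, 0.2471]
orientation: [0.013, -0.704, 0.008, 0.71]
wrist_force: [-0.5, 0.2, -0.3]
finger_gap: 0.585
```

Request:
{"api": "arm_command", "payload": {
  "series": [
    {"tx": 0, "ty": -15, "tz": 0, "turn": -0.03},
    {"tx": 0, "ty": -15, "tz": 0, "turn": 0},
    {"tx": 0, "ty": -14, "tz": 0, "turn": 0},
    {"tx": 20, "ty": 0, "tz": 0, "turn": 0},
    {"tx": 20, "ty": 0, "tz": 0, "turn": 0},
    {"tx": 20, "ty": 0, "tz": 0, "turn": 0},
    {"tx": 20, "ty": 0, "tz": 0, "turn": 0},
    {"tx": 20, "ty": 0, "tz": -5, "turn": 0},
    {"tx": 0, "ty": 0, "tz": -10, "turn": 0},
    {"tx": 0, "ty": 0, "tz": 0, "turn": 0}
  ]
}}

```text
time: 2.6
position: [0.4337, 0.0254, 0.1436]
orientation: [-0.002, -0.704, -0.006, 0.71]
wrist_force: [0.9, -0.4, -0.5]
finger_gap: 0.582
```

```bash
cat > look.py <<'E'
import sys
from h import *
from cell import readout
t=sys.argv[1]
s=readout.read_state(); print(s['time'],s['position'].round(4),s['wrist_force'].round(1))
p,d=eyes.read_camera("side"); np.savez(f"s{t}.npz",p=p,d=d)
for k,L in bands("side",p,(235,380,140,250)).items():
    for u,v,a,st in L:
        X=atd("side",u,v,d[int(round(v)),int(round(u))])
        if X[2]>.1: print(k,u,v,X.round(3))
cv2.imwrite(f"pics/s{t}.png",cv2.resize(p[110:285,190:440,::-1],None,fx=3.2,fy=3.2,interpolation=cv2.INTER_CUBIC))
E
python3 look.py 1
```

```text
2.6 [0.4337 0.0254 0.1436] [ 0.9 -0.4 -0.5]
blue 244.5 235.6 [0.505 0.27  0.154]
blue 271.8 217.5 [0.508 0.158 0.15 ]
green 291.2 204.5 [0.511 0.071 0.147]
yellow 335.7 150.3 [ 0.593 -0.233  0.165]
```

View pics/s1.png

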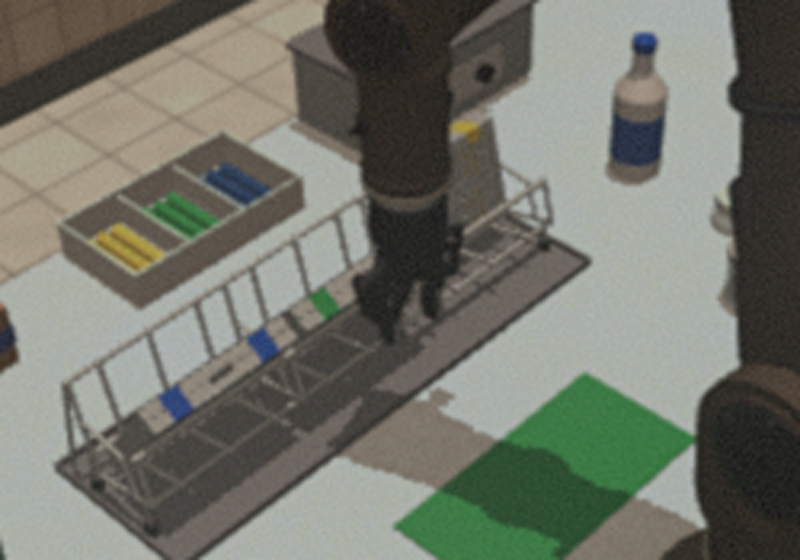

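The gripper is in front of the green cassette, left fingertip at about pixel (312,216). I'll check its height there.

Run:
```python
from h import *
d=np.load("s1.npz")['d']
for v in (208,211,213,215,216,217):
    print(v,[atd("side",u,v,d[v,u]).round(3).tolist() for u in(309,312)])
```

```text
208 [[0.421, 0.079, 0.189], [0.422, 0.065, 0.18]]
211 [[0.424, 0.077, 0.174], [0.429, 0.059, 0.16]]
213 [[0.44, 0.062, 0.146], [0.427, 0.061, 0.153]]
215 [[0.44, 0.063, 0.138], [0.427, 0.062, 0.145]]
216 [[0.44, 0.063, 0.134], [0.428, 0.061, 0.141]]
217 [[0.513, -0.006, 0.039], [0.43, 0.059, 0.134]]
```

Request:
{"api": "arm_command", "payload": {
  "series": [
    {"tx": 6, "ty": 2, "tz": -10, "turn": 0},
    {"tx": 0, "ty": 2, "tz": -10, "turn": 0},
    {"tx": 0, "ty": 0, "tz": -10, "turn": 0},
    {"tx": 0, "ty": 0, "tz": -8, "turn": 0},
    {"tx": 0, "ty": 0, "tz": -8, "turn": 0},
    {"tx": 0, "ty": 0, "tz": -8, "turn": 0},
    {"tx": 0, "ty": 0, "tz": -8, "turn": 0},
    {"tx": 0, "ty": 0, "tz": -8, "turn": 0},
    {"tx": 0, "ty": 0, "tz": -8, "turn": 0},
    {"tx": 0, "ty": 0, "tz": -8, "turn": 0}
  ]
}}

```text
time: 3.48
position: [0.5262, 0.0207, 0.1408]
orientation: [-0.001, -0.704, -0.005, 0.71]
wrist_force: [-13.3, -1.1, 32.2]
finger_gap: 0.588
```

```bash
python3 look.py 2
```

```text
3.4833 [0.5262 0.0207 0.1408] [-13.3  -1.1  32.2]
blue 244.6 235.6 [0.508 0.268 0.151]
blue 271.8 217.5 [0.508 0.158 0.15 ]
green 281.3 195.3 [0.549 0.078 0.168]
yellow 314.6 163.4 [ 0.595 -0.124  0.164]
yellow 335.5 150.2 [ 0.597 -0.236  0.163]
```

View pics/s2.png

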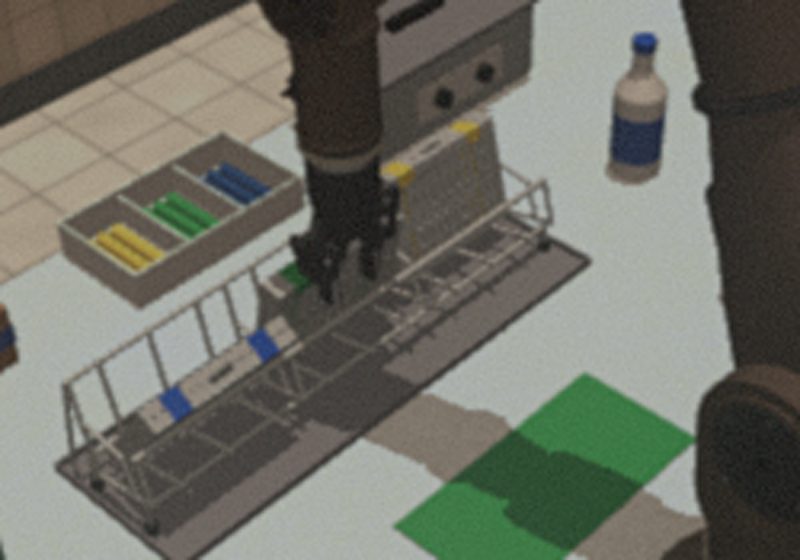

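The tool feels +32 N upward while pushing with 13 N. Nothing in view explains it directly; most likely the rising top edge is catching under the knuckles above the pads. I'll back off a little, raise the tool and push higher up.

Request:
{"api": "arm_command", "payload": {
  "series": [
    {"tx": 0, "ty": 0, "tz": 4, "turn": 0},
    {"tx": -5, "ty": 0, "tz": 3, "turn": 0},
    {"tx": -5, "ty": 0, "tz": 0, "turn": 0},
    {"tx": -4, "ty": 0, "tz": 0, "turn": 0},
    {"tx": 0, "ty": 0, "tz": 0, "turn": 0}
  ]
}}

```text
time: 3.95
position: [0.5249, 0.0212, 0.1575]
orientation: [-0.001, -0.706, -0.005, 0.708]
wrist_force: [-0.1, -1.0, 0.1]
finger_gap: 0.59
```

```bash
python3 look.py 3
```

```text
3.95 [0.5249 0.0212 0.1575] [-0.1 -1.   0.1]
blue 244.6 235.6 [0.511 0.266 0.148]
blue 271.9 217.6 [0.507 0.158 0.151]
green 281.3 194.9 [0.552 0.075 0.167]
yellow 315.2 163.5 [ 0.597 -0.129  0.16 ]
yellow 335.7 150.2 [ 0.594 -0.234  0.165]
```

View pics/s3.png

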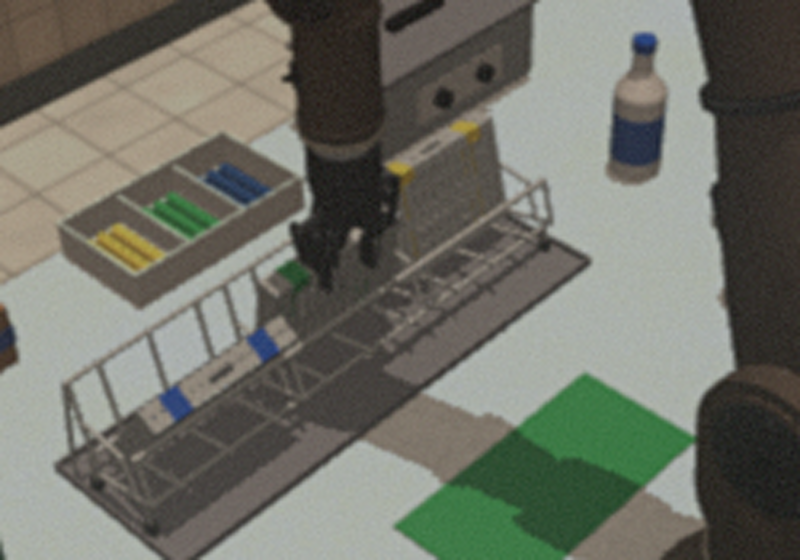

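Request:
{"api": "arm_command", "payload": {
  "series": [
    {"tx": 0, "ty": 0, "tz": -6, "turn": 0},
    {"tx": 0, "ty": 0, "tz": -6, "turn": 0},
    {"tx": 0, "ty": 0, "tz": -6, "turn": 0},
    {"tx": 0, "ty": 0, "tz": -6, "turn": 0},
    {"tx": 0, "ty": 0, "tz": -6, "turn": 0}
  ]
}}

```text
time: 4.42
position: [0.5566, 0.0212, 0.1569]
orientation: [-0.001, -0.706, -0.005, 0.708]
wrist_force: [1.0, -0.6, 0.2]
finger_gap: 0.584
```

```bash
python3 look.py 4
```

```text
4.4167 [0.5566 0.0212 0.1569] [ 1.  -0.6  0.2]
blue 244.6 235.6 [0.511 0.266 0.147]
blue 271.7 217.4 [0.51  0.157 0.148]
yellow 314.9 163.5 [ 0.595 -0.126  0.163]
yellow 335.7 150.1 [ 0.597 -0.237  0.163]
```

View pics/s4.png

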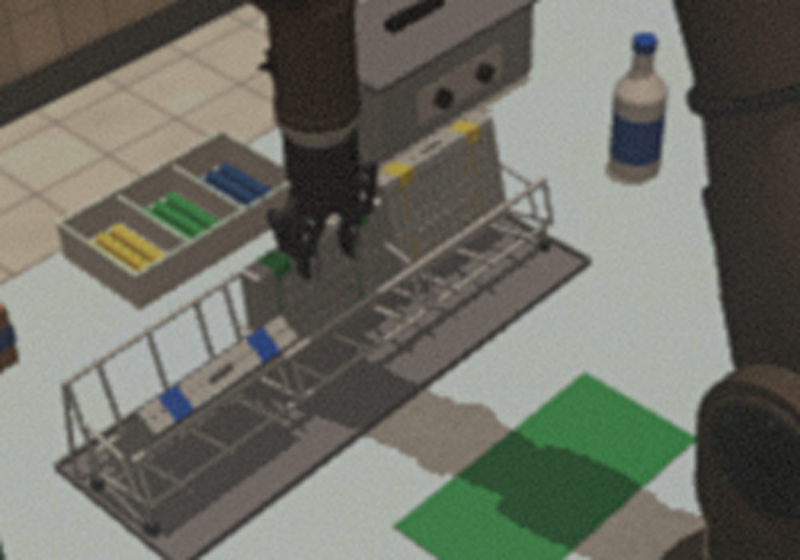

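Request:
{"api": "arm_command", "payload": {
  "series": [
    {"tx": 0, "ty": 0, "tz": -5, "turn": 0},
    {"tx": 0, "ty": 0, "tz": -5, "turn": 0},
    {"tx": 0, "ty": 0, "tz": -4, "turn": 0},
    {"tx": 0, "ty": 0, "tz": -3, "turn": 0}
  ]
}}

```text
time: 4.8
position: [0.5748, 0.0214, 0.1559]
orientation: [-0.001, -0.704, -0.005, 0.71]
wrist_force: [-18.2, 0.7, 14.9]
finger_gap: 0.586
```

Request:
{"api": "arm_command", "payload": {
  "series": [
    {"tx": -1, "ty": 0, "tz": -3, "turn": 0},
    {"tx": 0, "ty": 0, "tz": -3, "turn": 0}
  ]
}}

```text
time: 4.97
position: [0.575, 0.0215, 0.1559]
orientation: [-0.002, -0.699, -0.005, 0.715]
wrist_force: [-14.9, -0.8, 17.6]
finger_gap: 0.584
```

```bash
python3 look.py 5
```

```text
4.9667 [0.575  0.0215 0.1559] [-14.9  -0.8  17.6]
blue 244.6 235.5 [0.51  0.267 0.149]
blue 271.8 217.4 [0.509 0.157 0.149]
yellow 314.8 163.4 [ 0.59  -0.12   0.169]
yellow 335.7 150.2 [ 0.594 -0.233  0.166]
```

View pics/s5.png

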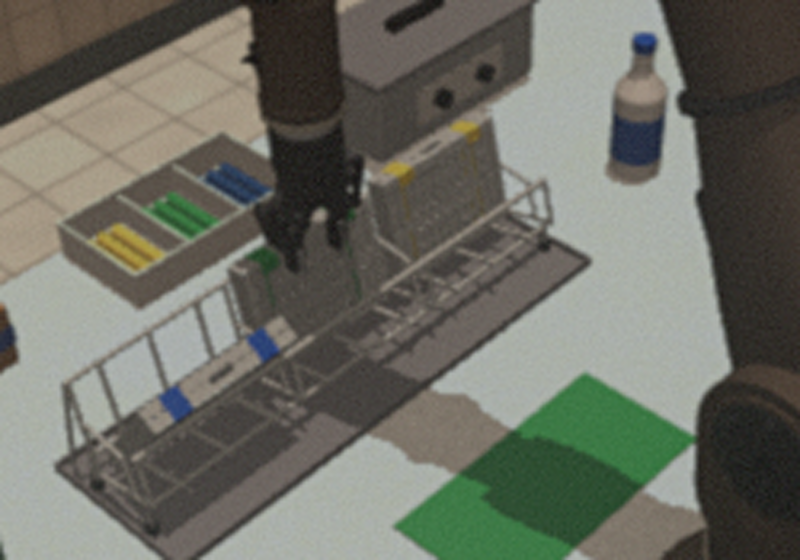

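Request:
{"api": "arm_command", "payload": {
  "series": [
    {"tx": 0, "ty": 0, "tz": 6, "turn": 0},
    {"tx": 0, "ty": 0, "tz": 15, "turn": 0},
    {"tx": 0, "ty": 0, "tz": 25, "turn": 0},
    {"tx": 0, "ty": 0, "tz": 35, "turn": 0},
    {"tx": 0, "ty": 0, "tz": 35, "turn": 0},
    {"tx": 0, "ty": 0, "tz": 15, "turn": 0},
    {"tx": 0, "ty": 0, "tz": 0, "turn": 0}
  ]
}}

```text
time: 5.6
position: [0.4388, 0.0204, 0.158]
orientation: [-0.002, -0.699, -0.005, 0.715]
wrist_force: [-0.5, -1.0, -0.1]
finger_gap: 0.591
```

```bash
python3 look.py 6
python3 - <<'E'
from h import *
p,d=eyes.read_camera("top"); cv2.imwrite("pics/t6.png",cv2.resize(p[130:225,195:425,::-1],None,fx=3.4,fy=3.4,interpolation=cv2.INTER_CUBIC))
for k,L in bands("top",p,(200,420,140,215)).items():
    for u,v,a,st in L: print(k,u,v,a,atd("top",u,v,d[int(round(v)),int(round(u))]).round(3))
E
```

```text
5.6 [0.4388 0.0204 0.158 ] [-0.5 -1.  -0.1]
blue 244.8 235.6 [0.507 0.267 0.151]
blue 271.8 217.5 [0.508 0.158 0.15 ]
green 271.8 189.7 [0.591 0.081 0.171]
green 295.8 175.0 [ 0.597 -0.034  0.163]
yellow 335.8 150.3 [ 0.59  -0.23   0.168]
blue 221.4 182.7 76 [0.51  0.269 0.148]
blue 259.3 183.8 75 [0.51  0.16  0.146]
green 289.0 153.0 63 [0.6   0.076 0.162]
green 327.0 154.0 63 [ 0.6   -0.034  0.162]
yellow 359.5 155.4 91 [ 0.599 -0.127  0.163]
yellow 397.4 156.4 93 [ 0.6   -0.238  0.157]
```

View pics/s6.png

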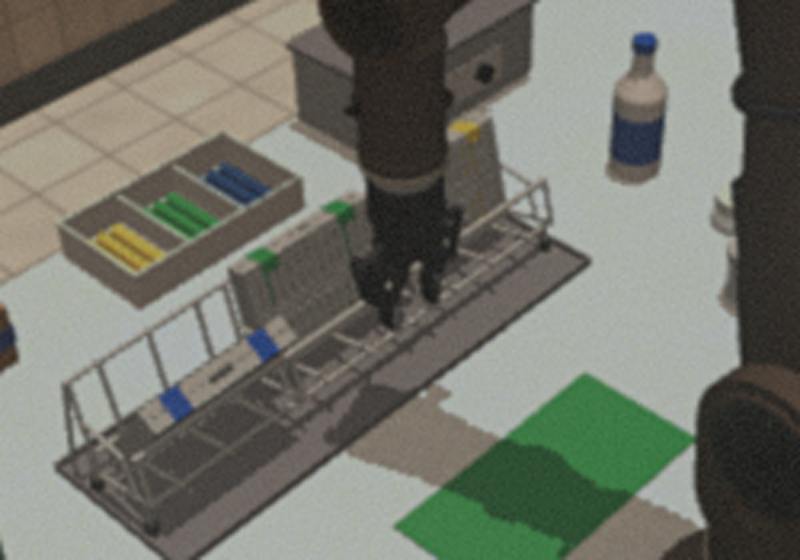

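View pics/t6.png

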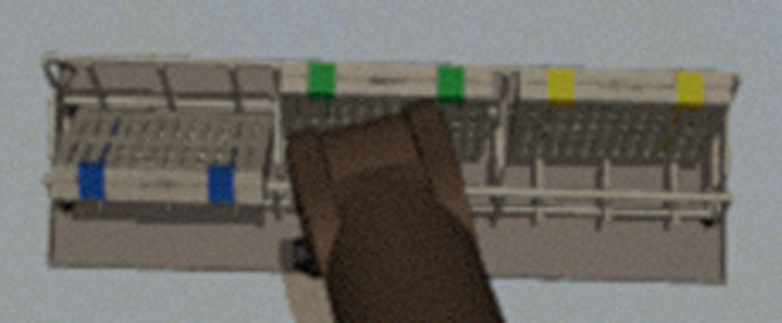

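Green now matches the yellow one: bands at x=0.600, z≈0.162, in line with yellow's. Now blue, raising the tool gradually as I push.

Request:
{"api": "arm_command", "payload": {
  "series": [
    {"tx": 0, "ty": -30, "tz": 0, "turn": 0},
    {"tx": 0, "ty": -30, "tz": 0, "turn": 0},
    {"tx": 0, "ty": -30, "tz": 0, "turn": 0},
    {"tx": 0, "ty": -30, "tz": 0, "turn": 0},
    {"tx": 0, "ty": -30, "tz": 0, "turn": 0},
    {"tx": 0, "ty": -30, "tz": 0, "turn": 0},
    {"tx": 5, "ty": -14, "tz": 0, "turn": 0},
    {"tx": 8, "ty": 0, "tz": 0, "turn": 0},
    {"tx": 0, "ty": 0, "tz": 0, "turn": 0}
  ]
}}

```text
time: 6.45
position: [0.4577, 0.2278, 0.147]
orientation: [0.005, -0.704, -0.004, 0.71]
wrist_force: [-0.3, 0.0, 0.1]
finger_gap: 0.586
```

Request:
{"api": "arm_command", "payload": {
  "series": [
    {"tx": 3, "ty": 8, "tz": 0, "turn": 0},
    {"tx": 0, "ty": 5, "tz": 0, "turn": 0},
    {"tx": 0, "ty": 0, "tz": -8, "turn": 0},
    {"tx": 0, "ty": 0, "tz": -8, "turn": 0},
    {"tx": 0, "ty": 0, "tz": -8, "turn": 0},
    {"tx": -2, "ty": 0, "tz": -6, "turn": 0},
    {"tx": -2, "ty": 0, "tz": -6, "turn": 0},
    {"tx": -3, "ty": 0, "tz": -6, "turn": 0},
    {"tx": -3, "ty": 0, "tz": -6, "turn": 0},
    {"tx": -3, "ty": 0, "tz": -6, "turn": 0}
  ]
}}

```text
time: 7.28
position: [0.5168, 0.207, 0.1567]
orientation: [0.007, -0.702, -0.001, 0.712]
wrist_force: [-0.5, 0.9, 0.1]
finger_gap: 0.589
```

```bash
python3 look.py 7
```

```text
7.2833 [0.5168 0.207  0.1567] [-0.5  0.9  0.1]
blue 237.8 227.5 [0.54  0.266 0.163]
green 272.6 189.7 [0.593 0.076 0.167]
green 296.1 175.2 [ 0.593 -0.032  0.165]
yellow 314.8 163.3 [ 0.596 -0.126  0.163]
yellow 335.7 150.2 [ 0.588 -0.227  0.171]
```

View pics/s7.png

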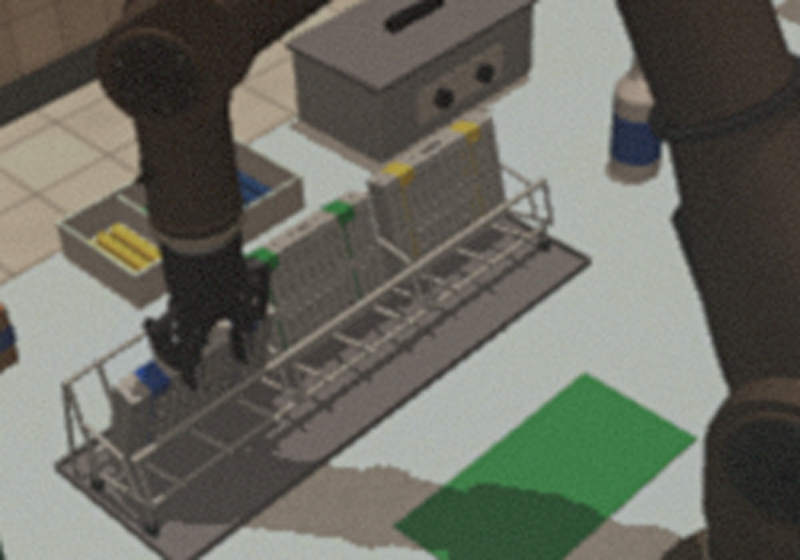

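Blue is rising cleanly with almost no force on the wrist. I'll keep going to the seat.

Request:
{"api": "arm_command", "payload": {
  "series": [
    {"tx": 0, "ty": 0, "tz": -6, "turn": 0},
    {"tx": 0, "ty": 0, "tz": -6, "turn": 0},
    {"tx": 0, "ty": 0, "tz": -6, "turn": 0},
    {"tx": 0, "ty": 0, "tz": -6, "turn": 0},
    {"tx": 0, "ty": 0, "tz": -6, "turn": 0},
    {"tx": 0, "ty": 0, "tz": -6, "turn": 0},
    {"tx": 0, "ty": 0, "tz": -5, "turn": 0},
    {"tx": 0, "ty": 0, "tz": -5, "turn": 0},
    {"tx": 0, "ty": 0, "tz": -4, "turn": 0},
    {"tx": 0, "ty": 0, "tz": -3, "turn": 0}
  ]
}}

```text
time: 8.17
position: [0.5746, 0.2055, 0.156]
orientation: [0.006, -0.701, 0.0, 0.714]
wrist_force: [-22.2, -3.9, 21.0]
finger_gap: 0.586
```

Contact force and position match green's at its seat. Retract and check.

Request:
{"api": "arm_command", "payload": {
  "series": [
    {"tx": 0, "ty": 0, "tz": -2, "turn": 0},
    {"tx": 0, "ty": 0, "tz": 6, "turn": 0},
    {"tx": 0, "ty": 0, "tz": 15, "turn": 0},
    {"tx": 0, "ty": 0, "tz": 25, "turn": 0},
    {"tx": 0, "ty": 0, "tz": 35, "turn": 0},
    {"tx": 0, "ty": 0, "tz": 35, "turn": 0},
    {"tx": -20, "ty": 0, "tz": 25, "turn": 0},
    {"tx": -30, "ty": 0, "tz": 0, "turn": 0},
    {"tx": -30, "ty": 0, "tz": 0, "turn": 0},
    {"tx": 0, "ty": 30, "tz": 0, "turn": 0},
    {"tx": 0, "ty": 30, "tz": 0, "turn": 0},
    {"tx": 0, "ty": 30, "tz": 0, "turn": 0},
    {"tx": 0, "ty": 0, "tz": 0, "turn": 0}
  ]
}}

```text
time: 9.25
position: [0.4266, 0.1152, 0.2419]
orientation: [0.002, -0.7, -0.003, 0.715]
wrist_force: [-0.3, -0.1, 0.5]
finger_gap: 0.583
```

```bash
python3 look.py 8
python3 - <<'E'
from h import *
p,d=eyes.read_camera("top"); cv2.imwrite("pics/t8.png",p[...,::-1])
for k,L in bands("top",p,(200,420,140,215)).items():
    for u,v,a,st in L: print(k,u,v,a,atd("top",u,v,d[int(round(v)),int(round(u))]).round(3))
E
```

```text
9.25 [0.4266 0.1152 0.2419] [-0.3 -0.1  0.5]
blue 253.1 202.3 [0.592 0.16  0.166]
green 272.2 190.3 [0.593 0.078 0.165]
yellow 314.8 163.4 [ 0.592 -0.123  0.166]
yellow 335.7 150.2 [ 0.592 -0.231  0.168]
blue 222.4 151.4 70 [0.6   0.269 0.158]
blue 260.3 152.2 68 [0.601 0.159 0.159]
green 289.0 153.0 63 [0.6   0.076 0.16 ]
green 327.0 154.0 63 [ 0.601 -0.034  0.158]
yellow 359.5 155.3 91 [ 0.599 -0.127  0.164]
yellow 397.4 156.4 93 [ 0.601 -0.238  0.156]
```

View pics/s8.png

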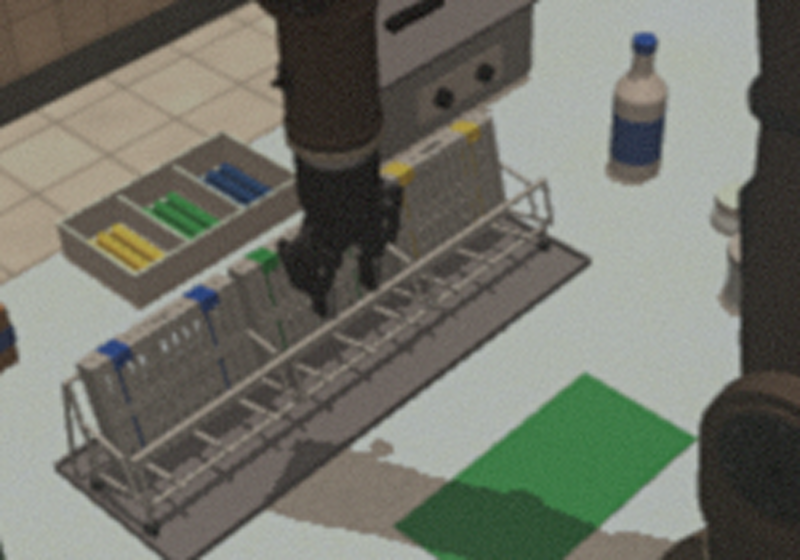

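View pics/t8.png

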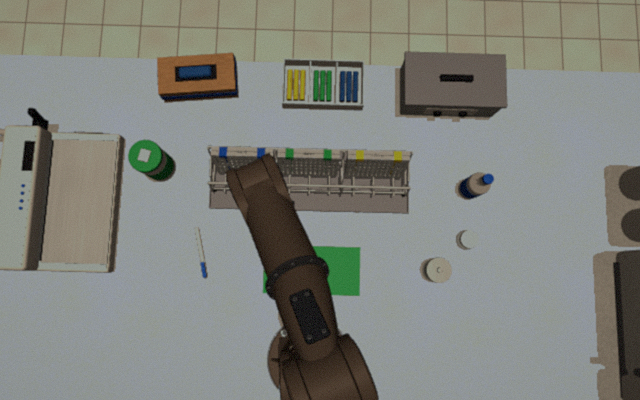

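All three rows of bands lie on one line: blue (222,151) to (260,152), green (289,153) to (327,154), yellow (360,155) to (397,156). The bystanders haven't moved, and the robot is clear of everything.

```bash
python3 -c "
from cell import bot
print(bot.sign_off())"
```

```text
the job is handed in; nothing more can be done
None
```

The green and blue cassettes are both pushed back up and leaning on the back rest like the yellow one. I handed the job in at about 9.4 s; no verdict was reported. I used the half-open fingertips only, without gripping or lifting.

**Last checks:**
- **Position:** In the top view, all six bands lie on one line at x = 0.599–0.601 m and 0.156–0.164 m high. That is about 11 mm beyond the corner line. The top edges are square to the rack.
- **Disturbance:** The yellow cassette's bands are where they were at the start. The bystanders look unmoved in the pictures, though I did not measure them again.
- **Robot:** The gripper was clear of everything, with the wrist force near zero.

**What went less smoothly:**
- **Green:** During the first push the tool felt 32 N upward, probably the top edge catching under the finger knuckles. I backed off, raised the tool and finished the push.
- **Both cassettes:** At the final press against the rest, the tool felt 15–22 N of push and 15–21 N upward.
- **Side camera:** Its depth reads band positions 3–10 mm off from the top camera, for the untouched yellow cassette too, so I take that as camera error.
- **Not measured:** I did not measure the bottom edges directly. I judged them seated because the top edges match the yellow cassette's.

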